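# Put the flash-point test kit back in its colour-coded holders

## Robot

A 6-joint arm with a two-finger parallel gripper is mounted at the origin on the work surface. World frame = base frame: x ahead of the robot, y to its left, z up, the work surface at z = 0. Lengths are in mm, angles in rad, forces in N, time in s.
With the tool pointing down it reaches from about 400 to 825 mm from the base axis. Payload 7 kg.
Tool frame: the origin (TCP) lies at the very end of the fingers, on their centre line; the grasp point (between the pads) lies 19 mm behind it; z points along the fingers, y is the line along which they close (so a half turn about z gives the same grasp; the last joint's range is limited). The gripper opens to 88 mm and grips with 3 to 60 N. Pads are 19 mm wide; open, the fingers measure 130 mm over their backs; the gripper's body (78 mm by 193 mm) begins 47 mm behind the grasp point.
Start: joints at [1.429, 0.359, 0.012, 0, -1.224, -0.288], TCP at [281.271, 613.581, 226.561] pointing down, gripper open.
Joint ranges: [-3.07, 3.07], [-1.43, 2.12], [-1.02, 1.25], [-3.03, 1.67], [-3.05, -0], [-3.03, 3.03]. Speed limits (rad/s): [2.39, 2.39, 3.01, 3.14, 3.14, 3.14].

## Interface

Orientations are given as a unit quaternion [x, y, z, w].
In Python, from plant import bot gives the robot as it stands. Calls block until the motion is done:
- bot.move_ptp(position, orientation): joint-space move of the TCP to a pose.
- bot.line_to(position, velocity=150, ori=None): straight line of the TCP; ori=None keeps the orientation; velocity is the mean speed in mm/s.
- bot.move_joints(angles): joint-space move.
- bot.move_gripper(opening, force=None): finger opening in mm; force is the grip in N (None keeps the last); returns when the fingers have stopped.
- bot.pause(seconds).
- bot.solve_ik(position, orientation): joint angles nearest the present ones, or None.
- bot.read_state(): the state.
- bot.camera(name): name is "scene" or "side" or "wrist"; returns the picture (384x512x3 uint8, red, green, blue); there is no depth.
- bot.get_calibration(name): a dict with "fx", "fy", "cx", "cy" (pixels), "view" (4x4, takes a point from world to camera coordinates); the wrist camera has in their place "T_tool_cam" (4x4, takes a point from camera to tool coordinates, whose origin is the TCP and whose axes are the flange's). Camera axes: x right, y up, looking along -z (the intrinsics and any distortion apply to the point x, -y, -z); pixel columns grow to the right and rows downward; lengths in mm; the calibration is good to about 2 mm. A picture is of the moment at which its call begins: read the wrist's pose just before it. get_calibration takes no time and is no camera call.
A pose or a line that the arm cannot do raises bot.Unreachable and nothing moves.
- bot.close_job(): hands the job in; it is judged then, once.
The state is a dict: "t": time; "joint_pos": joint angles; "qvel": joint speeds; "tau": joint torques, N m; "tcp_pos": TCP position; "eef_rot": TCP orientation; "contact_force": force on the tool from outside, world axes, zero at the start; "moment": the same for the moment, N m; "width": finger opening in mm; "finger_force": force on a finger pad.
Only numpy, scipy, OpenCV 4.12 (cv2) and the standard library are available. Lean on these libraries where they do the work, as an engineer would, in place of code of your own. Each camera call takes 0.05 s, during which the arm holds its last target. There are 200 camera calls.

## Task

Tidy the test kit: stand each of the four pieces upright in the low holder of its own colour on the bench - the steel cylinder with the red top in the red holder, the amber jar with the yellow lid in the yellow one, the brass cup with the blue rim in the blue one, and the aluminium block with the green top in the oblong green one - each flat on the holder's floor inside the rim. Set them down gently rather than dropping them, and leave the little copper spirit lamp and the small glass beaker standing where they are.

Things in the scene. Friction and masses are not known exactly. Their poses are not given: they have to be found in the camera images.
- cylinder_mid (a point): centre (half-way up) of the upright polished steel sample cylinder with red top and red band: 40 mm diameter, 88 mm high, loose, about 0.35 kg. z axis up along the cylinder
- jar_mid (a point): centre (half-way up) of the upright amber glass sample jar with yellow lid: 50 mm diameter (straight-sided round its middle, narrower at the lid), 86 mm high, loose, about 0.25 kg. z axis up
- cup_mid (a point): centre (half-way up) of the upright open brass test cup with a blue band round its rim: 56 mm outer diameter, 70 mm high, wall 5 mm, loose, about 0.3 kg. z axis up
- block_mid (a point): centre (half-way up) of the upright aluminium thermometer block with green top and three dark bores: 64 mm along its own x axis, 40 mm along its own y axis, 70 mm high (z up), loose, about 0.4 kg. It may stand turned; grip it across the 40 mm width
- red_holder_floor (a point): centre of the inner floor (upper face) of the round red holder for the cylinder: inner diameter 58 mm, outer 68 mm. The holder is fixed to the bench; its floor is 4 mm and its rim 12 mm above the bench, rim wall 5 mm.
- yellow_holder_floor (a point): centre of the inner floor (upper face) of the round yellow holder for the jar: inner diameter 68 mm, outer 78 mm. The holder is fixed to the bench; its floor is 4 mm and its rim 12 mm above the bench, rim wall 5 mm.
- blue_holder_floor (a point): centre of the inner floor (upper face) of the round blue holder for the cup: inner diameter 74 mm, outer 84 mm. The holder is fixed to the bench; its floor is 4 mm and its rim 12 mm above the bench, rim wall 5 mm.
- green_holder_floor (a point): centre of the inner floor (upper face) of the oblong green holder for the block: inside 82 mm along its own x axis and 58 mm along its own y axis, outside 92 x 68 mm; it may lie turned, and the block goes in with its long side along the holder's long side (either way round). The holder is fixed to the bench; its floor is 4 mm and its rim 12 mm above the bench, rim wall 5 mm.
- lamp_mid (a point): centre (half-way up) of the small copper spirit lamp, 44 mm diameter, 44 mm high, standing loose among the kit; leave it alone
- beaker_mid (a point): centre (half-way up) of the small clear glass beaker, 36 mm diameter, 34 mm high, standing loose among the kit; leave it alone

How it is judged:
By the outcome, as a careful person would: the job done as asked, in the order asked, and still so for the second after the job is handed in, with the robot touching nothing.
It also fails if it takes over 109 s, if anything falls off the work surface, if the arm or the gripper's body presses on something with over 40 N, if the wrist force passes 120 N, or if a joint passes its speed limit or range.

## Working session

There is one attempt and no reset: what is moved stays moved. The work goes in short steps, each a Python script; the robot and the scene stay as the last script left them, time stands still between calls to the robot, and variables do not carry over. Pictures are saved under pics/ and viewed, at most 14 in all, crops included, and the job is handed in when it is done.

```bash
mkdir -p pics; ls
python3 - <<'E'
from plant import bot
import cv2
for n in("scene","side","wrist"):
    im=bot.camera(n);c=bot.get_calibration(n)
    cv2.imwrite(f"pics/{n}0.png",cv2.cvtColor(im,cv2.COLOR_RGB2BGR)); print(n,c)
s=bot.read_state();print(s)
E
python3 -c "
import cv2
for n in('scene','side'):
    i=cv2.imread(f'pics/{n}0.png');cv2.imwrite(f'pics/{n}0b.png',cv2.resize(i,(800,600),interpolation=cv2.INTER_CUBIC))"
```

```text
pics
scene {'fx': 416.6621958541759, 'fy': 416.6621958541759, 'cx': 258.6938346629191, 'cy': 190.0962031829491, 'view': array([[-8.47474187e-01,  5.30745839e-01, -9.81611978e-03,
         4.31978027e+02],
       [-3.71353267e-01, -5.79545894e-01,  7.25412509e-01,
         1.53682713e+02],
       [ 3.79320779e-01,  6.18413624e-01,  6.88244387e-01,
        -1.37330152e+03],
       [ 0.00000000e+00,  0.00000000e+00,  0.00000000e+00,
         1.00000000e+00]])}
side {'fx': 346.70254528299375, 'fy': 346.70254528299375, 'cx': 252.07274664429758, 'cy': 192.65260329982272, 'view': array([[ 9.30241882e-01, -3.66483179e-01, -1.84423873e-02,
        -4.64395511e+02],
       [ 2.85933584e-01,  6.92450411e-01,  6.62385397e-01,
        -1.93066924e+02],
       [-2.29982667e-01, -6.21451936e-01,  7.48936222e-01,
        -8.75436332e+02],
       [ 0.00000000e+00,  0.00000000e+00,  0.00000000e+00,
         1.00000000e+00]])}
wrist {'fx': 267.7737772922499, 'fy': 267.7737772922499, 'cx': 258.7758516155458, 'cy': 189.1691966123293, 'T_tool_cam': array([[ 1.62370642e-03,  9.56616774e-01,  2.91344660e-01
[... 276 characters left out ...]
e+00]])}
{'t': 0.15, 'joint_pos': array([ 1.42911606e+00,  3.59183608e-01,  1.12871439e-02, -2.16045653e-04,
       -1.22409872e+00, -2.88119935e-01]), 'qvel': array([-0.00097728, -0.00203267,  0.00381091, -0.00021978,  0.00026065,
       -0.00037093]), 'tau': array([-7.02271536e-04, -5.83274925e+01,  2.93290830e+01,  7.00110063e+00,
        8.75290629e-03, -1.05707722e-04]), 'tcp_pos': array([281.13857755, 613.27399343, 225.87768554]), 'eef_rot': array([ 9.76989681e-01, -2.13285710e-01, -5.74505844e-05,  6.05251012e-04]), 'contact_force': array([ 0.03689678, -0.2765932 ,  0.43854393]), 'moment': array([ 0.00576437,  0.01534407, -0.06039258]), 'finger_force': 0.0, 'width': 87.99761577537637}
```

View pics/scene0b.png

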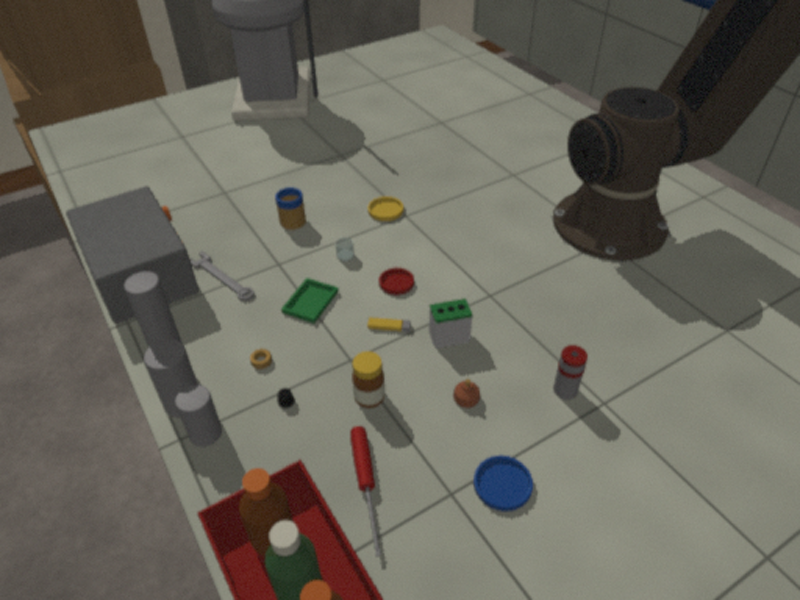

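View pics/side0b.png

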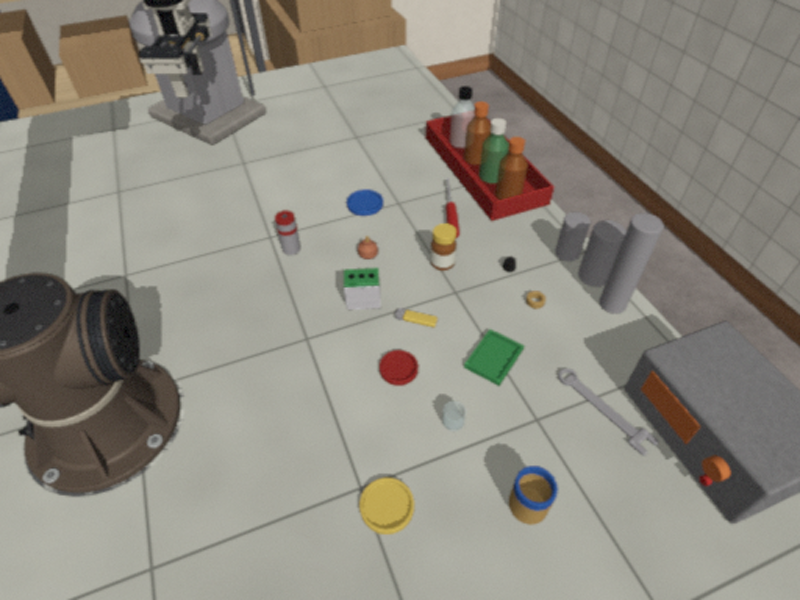

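View pics/wrist0.png

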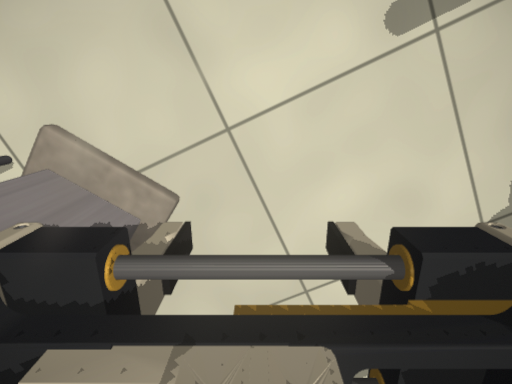

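The scene and side views show all four pieces, all four holders, the lamp and the beaker. Next I turn the pixels into positions from both cameras.

```bash
cat > h.py <<'E'
import numpy as np,cv2
from plant import bot
from scipy.spatial.transform import Rotation as R
def ray(name,px,T=None):
    c=bot.get_calibration(name)
    if T is None: T=np.linalg.inv(c["view"])
    d=np.array([(px[0]-c["cx"])/c["fx"],-(px[1]-c["cy"])/c["fy"],-1.])
    return T[:3,3],T[:3,:3]@d
def onplane(name,px,z,T=None):
    o,d=ray(name,px,T); return (o+d*(z-o[2])/d[2])[:2]
def wristT():
    s=bot.read_state();M=np.eye(4);M[:3,:3]=R.from_quat(s["eef_rot"]).as_matrix();M[:3,3]=s["tcp_pos"]
    return M@bot.get_calibration("wrist")["T_tool_cam"]
def down(yaw): # tool x axis at yaw, z down
    return R.from_matrix([[np.cos(yaw),np.sin(yaw),0],[np.sin(yaw),-np.cos(yaw),0],[0,0,-1]]).as_quat()
def look(name,fn,scale=1):
    T=wristT() if name=="wrist" else None
    im=bot.camera(name); cv2.imwrite("pics/"+fn,cv2.resize(im[:,:,::-1],None,fx=scale,fy=scale,interpolation=cv2.INTER_CUBIC)); return T,im
E
python3 - <<'E'
from h import *
P={'cyl':(88,(573,353),(285,216)),'jar':(86,(368,361),(444,232)),'cup':(70,(289,195),(535,478)),'block':(70,(450,310),(361,276)),
'red':(8,(397,281),(399,367)),'yel':(8,(386,208),(386,504)),'blue':(8,(503,483),(365,202)),'green':(8,(310,300),(494,357)),'lamp':(22,(467,394),(368,249)),'beak':(34,(345,242),(454,405))}
for k,(z,a,b) in P.items():
    A=onplane("scene",np.array(a)/1.5625,z);B=onplane("side",np.array(b)/1.5625,z)
    m=(A+B)/2;print(k,A.round(),B.round(),"mean",m.round(),"r",np.hypot(*m).round())
def ang(n,z,p,q):
    d=onplane(n,np.array(q)/1.5625,z)-onplane(n,np.array(p)/1.5625,z);return np.hypot(*d).round(),np.degrees(np.arctan2(d[1],d[0])).round()
print('green scene',[ang("scene",12,*x) for x in (((312,280),(339,289)),((282,309),(313,321)),((312,280),(282,309)),((339,289),(313,321)))])
print('green side',[ang("side",12,*x) for x in (((490,330),(523,349)),((465,365),(500,383)),((490,330),(465,365)),((523,349),(500,383)))])
print('blk scene',[ang("scene",70,*x) for x in (((430,304),(466,300)),((435,322),(471,318)),((430,304),(435,322)),((466,300),(471,318)))])
print('blk side',[ang("side",70,*x) for x in (((344,270),(378,268)),((345,287),(380,284)),((344,270),(345,287)),((378,268),(380,284)))])
E
```

```text
cyl [379. 280.] [380. 281.] mean [380. 280.] r 472.0
jar [651. 124.] [650. 118.] mean [651. 121.] r 662.0
cup [ 559. -368.] [ 561. -363.] mean [ 560. -365.] r 668.0
block [473.  87.] [469.  84.] mean [471.  85.] r 479.0
red [475. -82.] [474. -87.] mean [475. -84.] r 482.0
yel [ 371. -295.] [ 370. -298.] mean [ 371. -297.] r 475.0
blue [572. 365.] [571. 359.] mean [571. 362.] r 676.0
green [ 637. -124.] [ 634. -130.] mean [ 636. -127.] r 648.0
lamp [529. 217.] [520. 196.] mean [525. 206.] r 564.0
beak [ 516. -210.] [ 521. -203.] mean [ 518. -206.] r 558.0
green scene [(np.float64(59.0), np.float64(122.0)), (np.float64(67.0), np.float64(120.0)), (np.float64(91.0), np.float64(27.0)), (np.float64(93.0), np.float64(32.0))]
green side [(np.float64(67.0), np.float64(-61.0)), (np.float64(66.0), np.float64(-55.0)), (np.float64(91.0), np.float64(-146.0)), (np.float64(84.0), np.float64(-147.0))]
blk scene [(np.float64(62.0), np.float64(156.0)), (np.float64(60.0), np.float64(156.0)), (np.float64(43.0), np.float64(67.0)), (np.float64(43.0), np.float64(65.0))]
blk side [(np.float64(62.0), np.float64(-18.0)), (np.float64(63.0), np.float64(-16.0)), (np.float64(43.0), np.float64(-106.0)), (np.float64(41.0), np.float64(-105.0))]
```

The two cameras agree to within about 6 mm (the lamp is looser), and the sizes match: block about 62×43, green holder about 91×66. I'll check the tall obstacles, then go above the cylinder.

Run:
```python
from h import *
def tri(a,b):
    o1,d1=ray("scene",np.array(a)/1.5625);o2,d2=ray("side",np.array(b)/1.5625)
    s=np.linalg.lstsq(np.c_[d1,-d2],o2-o1,rcond=None)[0];return ((o1+s[0]*d1+o2+s[1]*d2)/2).round()
print('bottle',tri((258,482),(515,145)),'rod',tri((143,282),(642,225)),'rod3',tri((192,400),(574,222)),'crate corner',tri((303,465),(495,213)),'box top',tri((150,192),(735,327)), 'box2',tri((68,205),(735,327)))
print(np.r_[onplane("scene",(185/1.5625,250/1.5625),100)], onplane("side",(640/1.5625,355/1.5625),100))
def go(xy,z,yaw):
    bot.move_ptp([*xy,z],down(yaw))
go((380,280),220,np.arctan2(280,380)-np.pi/2)
T,_=look("wrist","w1.png")
print(bot.read_state()["joint_pos"].round(2),bot.read_state()["t"])
c=bot.get_calibration("wrist")
for k,p in {'cyltop':(380,280,88),'lamp':(525,206,44)}.items():
    q=(np.linalg.inv(T)@np.r_[p,1])[:3];print(k,c["cx"]-c["fx"]*q[0]/q[2],c["cy"]+c["fy"]*q[1]/q[2])
```

```text
bottle [878. 259. 136.] rod [ 896. -101.  196.] rod3 [900.  50.  83.] crate corner [806. 194.  25.] box top [ 835. -324.  213.] box2 [ 923. -322.  194.]
[ 803.16618667 -269.69394027] [ 797.55737534 -264.14976814]
[ 1.05  0.02 -0.43  0.   -1.12 -0.42] 1.5083
cyltop 260.38704938112585 181.09762018606548
lamp 195.95266835757852 45.530104619542726
```

View pics/w1.png

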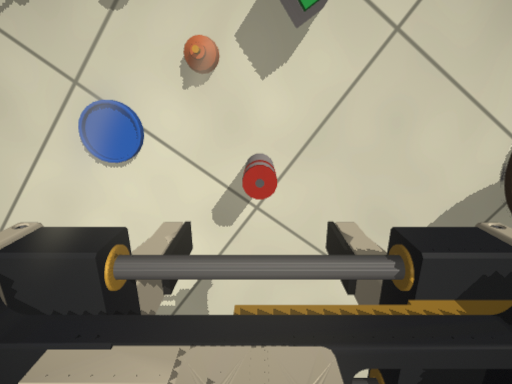

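The cylinder top is at pixel (260,182) against a predicted (260,181), so the estimates hold. The lamp is at (201,54) and the blue holder at (111,131), both clear of the fingers. Next I pick and place the cylinder, then look.

```bash
cat >> h.py <<'E'
SAFE=175
def pp(src,dst,ztcp,wid,yaw1,yaw2,force=25,stop=None):
    """pick at src with TCP at height ztcp, set down 4 mm higher at dst"""
    bot.move_gripper(88)
    bot.move_ptp([*src,SAFE],down(yaw1)); bot.line_to([*src,ztcp],120)
    bot.move_gripper(wid-8,force); s=bot.read_state(); print("width",s["width"],"ff",s["finger_force"])
    if abs(s["width"]-wid)>5: print("BAD GRASP"); return
    z0=s["tcp_pos"][2]
    bot.line_to([*src,SAFE],150); print("lifted width",bot.read_state()["width"])
    bot.move_ptp([*dst,SAFE],down(yaw2)); bot.line_to([*dst,ztcp+20],120); bot.line_to([*dst,ztcp+6],30)
    bot.pause(.2); f0=bot.read_state()["contact_force"][2]
    for dz in np.arange(5.5,1.9,-.5):
        bot.line_to([*dst,ztcp+dz],15); s=bot.read_state()
        if s["contact_force"][2]-f0>2: break
    print("down dz",dz,"real",s["tcp_pos"]-[*dst,z0],"df",s["contact_force"][2]-f0)
    bot.pause(.2); bot.move_gripper(min(wid+22,88)); bot.pause(.2); bot.line_to([*dst,SAFE],150); print("t",bot.read_state()["t"])
rad=lambda p:np.arctan2(p[1],p[0])-np.pi/2
E
python3 - <<'E'
from h import *
a,b=(380,280),(475,-84)
pp(a,b,38,40,rad(a),rad(b))
look("wrist","w2.png")
E
```

```text
width 39.38579606497998 ff 24.9956020899117
lifted width 39.620194764215476
down dz 3.5 real [ 0.11473854 -0.02339105  3.98491581] df 10.232028569317684
t 11.875
```

View pics/w2.png

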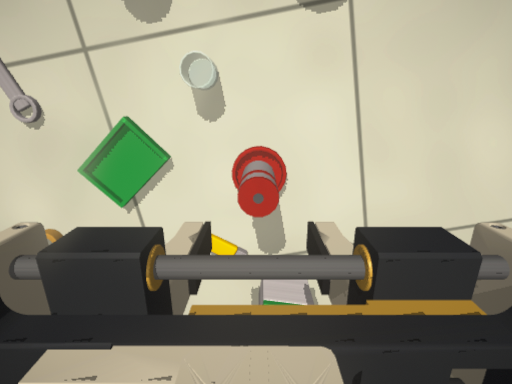

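The cylinder stands inside the red holder (ring at (259,173)) and rose 4.0 mm, as it should. The green holder's corners, at about (126,117), (170,157), (122,207) and (79,168), let me refine its pose. Next the jar and the cup.

Run:
```python
from h import *
T=wristT()
C=np.array([onplane("wrist",p,12,T) for p in ((126,117),(170,157),(122,207),(79,168))])
d=C-np.roll(C,-1,0);print("green",C.mean(0),np.hypot(*d.T),np.degrees(np.arctan2(d[:,1],d[:,0])))
a,b=(651,121),(371,-297)
pp(a,b,31,50,rad(a),rad(b))
look("wrist","w3.png")
```

```text
green [ 634.00370106 -126.29271579] [65.74718027 93.27083698 67.84479426 89.36501069] [ -55.13056717 -146.2977479   121.51412798   32.38023409]
width 49.450326772916526 ff 24.997626340482384
lifted width 48.92812180860907
down dz 4.0 real [ 0.04890146 -0.04543114  3.85945278] df 6.862236658593279
t 23.7583
```

View pics/w3.png

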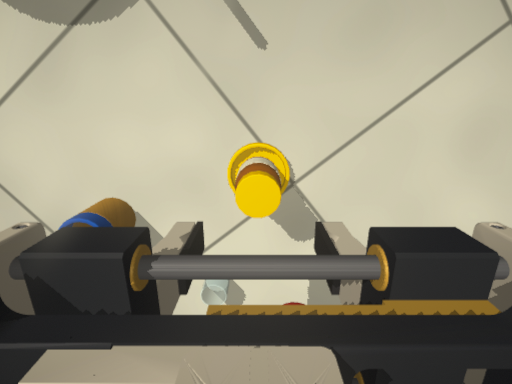

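The jar is in the yellow holder (ring at (259,171)), upright and undisturbed, and it rose 3.9 mm. The green holder's pose is confirmed: (635,-127), long axis about 33°. Cup next, then hover over the block.

Run:
```python
from h import *
a,b=(560,-365),(571,362)
pp(a,b,22,56,rad(a),rad(b))
look("wrist","w4.png")
bot.move_gripper(88)
bot.move_ptp([471,85,190],down(np.radians(-20)))
T,_=look("wrist","w5.png");np.save("T5.npy",T)
```

```text
width 56.213834761097736 ff 24.999482802813873
lifted width 56.66456799291663
down dz 4.0 real [0.10044577 0.05861985 4.03086866] df 4.441972564464958
t 36.1917
```

View pics/w4.png

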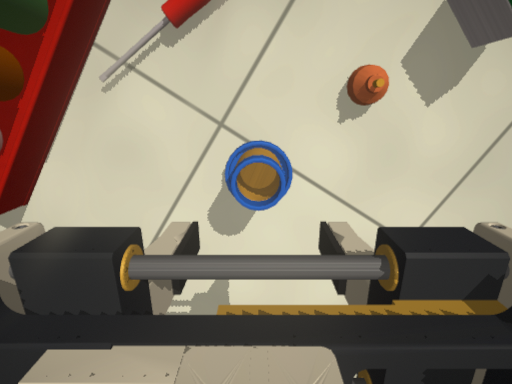

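View pics/w5.png

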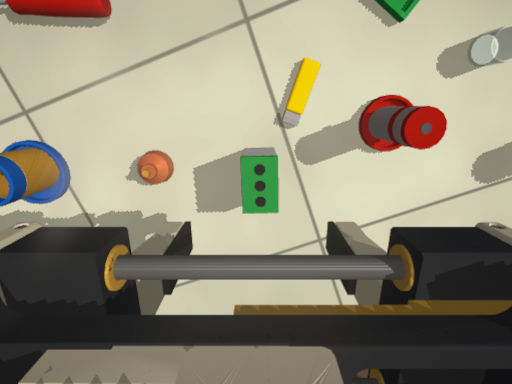

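The cup is in the blue holder ((258,175)), upright. The block top is centred at about (260,184), aligned to the tool within about 1°. The lamp at (155,167) has not moved.

Run:
```python
from h import *
T=np.load("T5.npy");a=onplane("wrist",(260,184),70,T);print(a)
q=onplane("wrist",(242,213),70,T)-onplane("wrist",(241,156),70,T);y=np.arctan(q[1]/q[0]);print(np.degrees(y),np.hypot(*q))
assert np.hypot(*(a-[471,85]))<8 and abs(y+.35)<.1
pp(a,(635,-127),22,40,y,np.radians(32.5))
look("wrist","w6.png")
bot.move_joints([1.429,0.359,0.012,0,-1.224,-0.288])
look("scene","s2.png",1.5);look("side","d2.png",1.5);print(bot.read_state()["t"])
```

```text
[472.48312457  84.24835367]
-20.056654498213412 64.2487032832196
width 40.54207940409689 ff 24.78817641735077
lifted width 39.9640717351292
down dz 3.5 real [0.09803573 0.02566492 4.02815637] df 8.155072834022388
t 48.525
51.5667
```

View pics/w6.png

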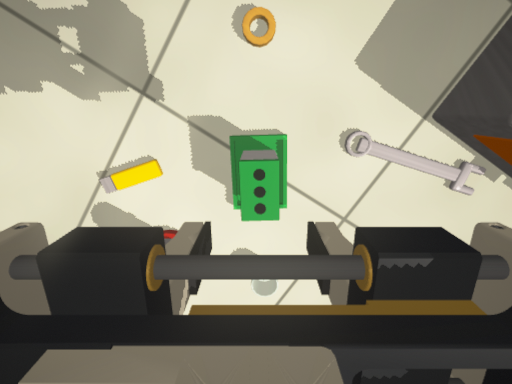

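View pics/d2.png

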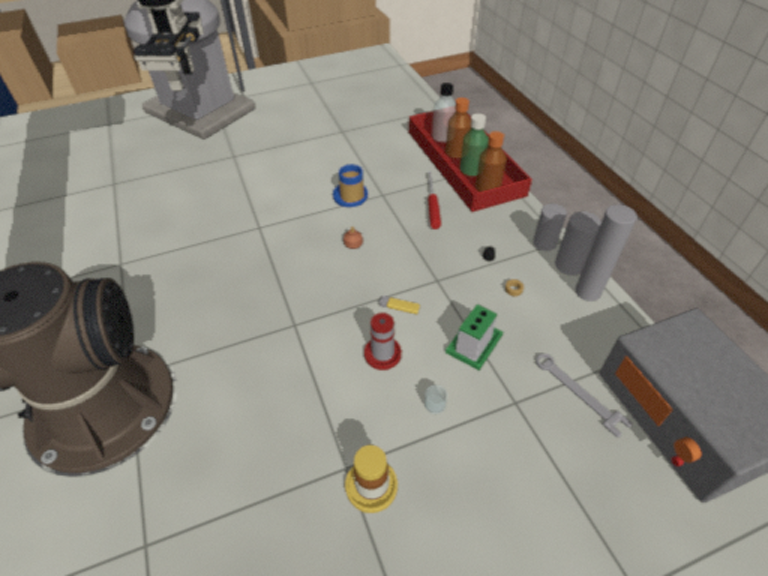

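View pics/s2.png

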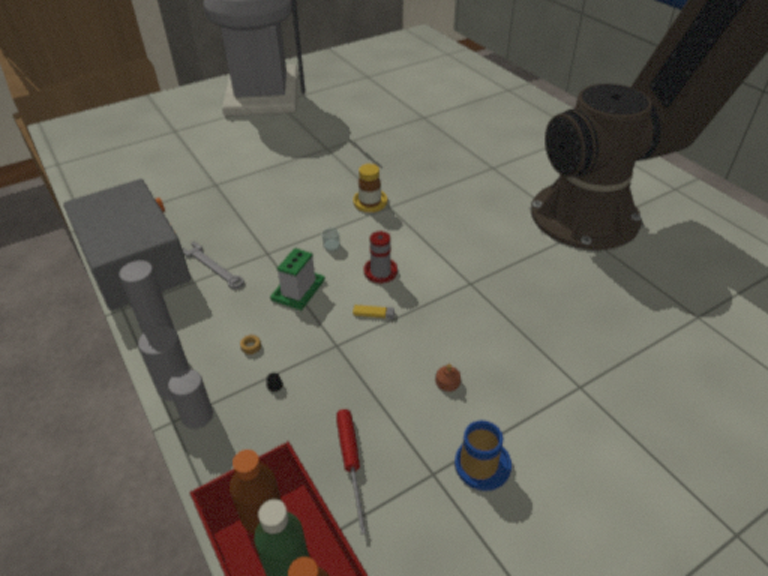

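All four pieces stand upright inside their own holders: block at (297,280), cylinder at (380,258), jar at (370,190) and cup at (483,455) in the scene view. The lamp (448,378) and the beaker (331,240) are where they were.

```bash
python3 -c "
from plant import bot
print(bot.close_job())"
```

```text
the job is handed in; nothing more can be done
None
```

The job is handed in: all four pieces stand upright in their own colour holders, with the lamp and the beaker left where they were; the last check was at 51.6 s of the 109 s allowed, and no verdict came back.

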